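Ratchet a tensile specimen tight in the bonding clamp

ROBOT

A 6-joint arm with a two-finger parallel gripper is mounted at the origin on a cart in front of the work surface, level with it; the furniture and walls round the work are solid. World frame = base frame: x ahead of the robot, y to its left, z up, the work surface at z = 0. Lengths are in mm, angles in rad, forces in N, time in s.
With the tool pointing down it reaches from about 400 to 925 mm from the base axis. Payload 12.5 kg.
Tool frame: the origin (TCP) lies on the centre line of the jaws, within the pads' length; the fingertips stand 17 mm ahead of it and the grasp point (between the pads) lies 2 mm behind it; z points along the fingers, y is the line along which they close (so a half turn about z gives the same grasp; the last joint's range is limited). The gripper opens to 95 mm and grips with 3 to 60 N. Pads are 20 mm wide; open, the fingers measure 119 mm over their backs; the gripper's body (75 mm by 180 mm) begins 59 mm behind the grasp point.
Start: joints at [1.197, 0.491, 1.559, -0, 1.092, -0.106], TCP at [165.363, 602.744, 231.661] pointing down, gripper open.
Joint ranges: [-3.1, 3.1], [-0.84, 2.19], [0.05, 2.79], [-1.13, 4.28], [0.06, 2.93], [-2.69, 2.69]. Speed limits (rad/s): [2.22, 2.22, 2.79, 3.14, 3.14, 3.14].

INTERFACE

Orientations are given as [roll, pitch, yaw] about the fixed x, y, z axes, in that order (R = Rz(yaw) Ry(pitch) Rx(roll)).
In Python, from cell import env gives the robot as it stands.
- The arm moves only by the tool drive_tool, never from a script. Its argument "deltas" is text: rows parted by semicolons, each of 4 numbers parted by spaces: the shift along the world's x, y, z normalised to -1 to 1, where 1 is 100 mm, then the turn about the world's z normalised to -1 to 1, where 1 is 180 degrees. A call has 1 to 10 rows; each row shifts and turns the commanded pose from where the row before left it; what a row does not reach is not made up. A row lasts 1/12 s, in which the tool goes at most 41.7 mm and 7.16 degrees, less where a joint would pass 70% of its speed; a pose out of reach is approached as far as the arm can. A call with a number of a shift or a turn outside -1 to 1 is refused whole. A call with a gripper value outside its range is refused whole. "gripper" is the closure, from 0 (fully open) to 1 (shut), set as the call begins (left out, the last holds). The fingers move at their own pace and stop on an object; the grip force is fixed at half the most. Time passes only in rows, so rows that do not move let the fingers close. It gives the time, the measured TCP pose, the force, the opening and the grip force at its end, in the units of the state.
- env.state(): the state, without advancing time (a new reading comes with each control period).
- env.read_camera(name): name is "scene" or "top" or "wrist"; returns (picture, depth): 400x640x3 uint8, red, green, blue; 400x640 float32, mm along the optical axis (not along the pixel's ray), 0 where there is no reading.
- env.camera_params(name): a dict with "mtx" (3x3 intrinsics, pixels), "camera_from_world" (4x4, takes a point from world to camera coordinates); the wrist camera has in their place "mount" (4x4, takes a point from camera to tool coordinates, whose origin is the TCP and whose axes are the flange's). Camera axes: x right, y down, z forward; pixel columns grow to the right and rows downward; lengths in mm; the calibration is good to about 2 mm. A picture is of the moment at which its call begins: read the wrist's pose just before it. camera_params takes no time and is no camera call.
- env.job_done(): hands the job in; it is judged then, once.
The state is a dict: "t": time; "joints": joint angles; "qvel": joint speeds; "tau": joint torques, N m; "eef_pos": TCP position; "tcp_rot": TCP orientation; "ft_force": force on the tool from outside, world axes, zero at the start; "moment": the same for the moment, N m; "opening": opening from 0.0 (shut) to 1.0 (fully open); "grip_force": force on a finger pad.
Only numpy, scipy, OpenCV 4.12 (cv2) and the standard library are available. Lean on these libraries where they do the work, as an engineer would, in place of code of your own. Each camera call takes 0.05 s, during which the arm holds its last target. There are 200 camera calls.

TASK

The steel tensile specimen lies loose in the blue bonding clamp. Push the small direction lever on the ratchet head fully over to the green dot's side (the clamping side) before closing the jaw, then swing the red ratchet handle back and forth until the moving jaw has closed fully and holds the specimen against the fixed jaw. Move the jaw only by means of the ratchet, do not touch the specimen, and leave the lever on the green side.

Things in the scene. Friction and masses are not known exactly. Their poses are not given: they have to be found in the camera images.
- clamp: Blue fixture fixed to the table, base 130x235x16 mm (x -55..75, y -50..185). Origin on the table right under the vertical spindle; z up; -x is the handle's middle direction, jaws on +y (left). Fixed steel jaw x 50..68, y 55..175, top z 36. On the spindle a steel ratchet head: disc 70 mm dia., z 84..116, brass spindle end to z 118; 38 mm boss 45 mm out.
- handle_grip (a point): Centre of the red grip of the ratchet handle, 130 mm from the spindle axis, 100 mm above the table. The grip is a level bar 22 mm wide, 20 mm high, that points straight out from the spindle, 85 to 180 mm from its axis.
- ratchet_handle (a joint): Handle angle, rad: 0 = pointing to the clamp's -x, grows clockwise seen from above (grip goes to the clamp's +y), stops at -0.7 and 0.7, stays where left. Lever at green: clockwise strokes close the jaw (about 3 N at the grip, 20 mm of jaw per rad; the first 0 to 0.45 rad of each stroke are lost until a tooth bites), counter-clockwise clicks back freely. Lever at yellow: the reverse.
- lever_tip (a point): Middle of the dark upright thumb tab (11 mm along the lever, 8 mm thick, z 120..138 mm, this point at 132) of the direction lever on top of the ratchet head. The lever pivots on the handle 45 mm from the spindle axis and points back to the axis; the tab is 35 mm from the pivot and moves 21 mm sideways, across the handle. A sideways push of about 4 N shifts it.
- direction_lever (a joint): Lever angle to the handle, rad: -0.3 to -0.25 at the start = tab on the yellow dot's side (clamp's +y; drives counter-clockwise, opens), 0.3 = fully over, tab on the green dot's side (-y; drives clockwise, closes). It stays where it is left (friction) and stops hard at -0.3 and 0.3.
- moving_jaw (a joint): Travel of the moving steel jaw along the clamp's +x, m: about 0 at the start, 0.030 = closed on the specimen, where it and the handle stop hard; -0.010 = fully open. The jaw lies at clamp y 58..172 mm, top z 36 mm; the rack and bridge that join it to the spindle reach z 51 mm.
- specimen: Loose flat steel tensile specimen with wide ends and a narrow waist, 22 x 150 x 9 mm, on the base plate between the jaws, its length along the clamp's y. Origin at the centre of its underside; at clamp x 39 mm it touches the fixed jaw.
Mind the look-alikes: they are no part of the job. Leave any purple look-alike of the specimen alone.

How it is judged:
By the outcome, as a careful person would: the job done as asked, in the order asked, and still so for the second after the job is handed in, with the robot touching nothing.
It also fails if it takes over 48 s, if anything falls off the work surface, if the arm or the gripper's body presses on something with over 40 N, if the wrist force passes 120 N, or if a joint passes its speed limit or range.

## Working session

There is one attempt and no reset: what is moved stays moved. The work goes in short steps, Python scripts to look and compute and a tool call to move; the robot and the scene stay as the last step left them, time stands still between calls to the robot, and variables do not carry over. Pictures are saved under pics/ and viewed, at most 10 in all, crops included, and the job is handed in when it is done.

Besides the shell and the picture viewer there is one more tool, called by a JSON object that holds its "method" and its "body". drive_tool: Moves the arm, as the interface text tells. Its arguments: {"type":"object","properties":{"deltas":{"type":"string"},"gripper":{"type":"number"}},"required":["deltas"]}

```bash
mkdir -p pics; cat > h.py <<'E'
import numpy as np, cv2
from cell import env
def look(name):
    im,d=env.read_camera(name); p=env.camera_params(name); return im,d,p
def world(p,d,u,v):
    K=np.array(p["mtx"]);T=np.linalg.inv(np.array(p["camera_from_world"]))
    z=d[v,u]; c=np.stack([(u-K[0,2])/K[0,0]*z,(v-K[1,2])/K[1,1]*z,z,np.ones_like(z)])
    return (T@c)[:3].T
E
python3 - <<'E'
from h import *
for n in("top","scene"):
    im,d,p=look(n); cv2.imwrite(f"pics/{n}0.png",im[...,::-1]); np.savez(f"{n}0.npz",im=im,d=d,mtx=p["mtx"],camera_from_world=p["camera_from_world"])
print(env.state()["t"],np.linalg.inv(p["camera_from_world"])[:3,3])
E
```

```text
0.1 [ 107.46794091 -585.22288128  542.47236397]
```

View pics/top0.png

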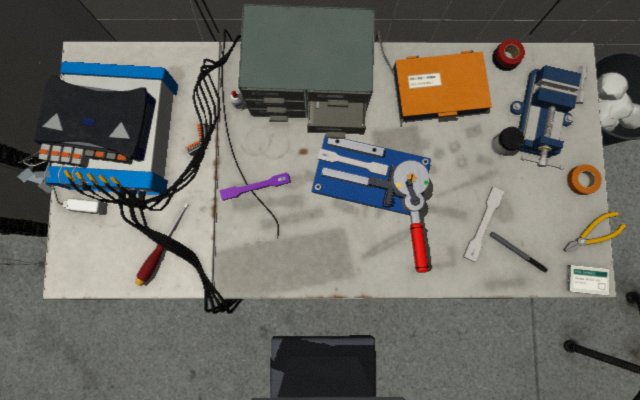

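View pics/scene0.png

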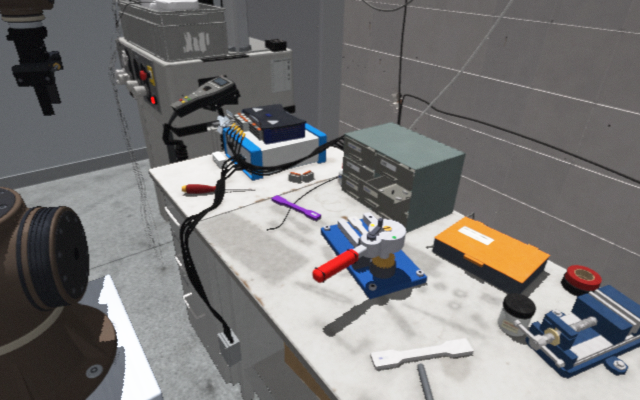

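The top picture shows the clamp at about (372,175), the ratchet head at (411,180), the red grip from (415,225) to (422,270), the dark lever tab near (410,178), and the specimen at (355,160). The purple look-alike is at (255,186). Next I measure these.

```bash
python3 - <<'E'
from h import *
z=np.load("top0.npz");im,d=z["im"],z["d"];p=z
h=cv2.cvtColor(im,cv2.COLOR_RGB2HSV)
v,u=np.mgrid[0:400,0:640]
W=world(p,d,u.ravel(),v.ravel()).reshape(400,640,3) if 0 else None
def W_(m):
    vv,uu=np.nonzero(m); return world(p,d,uu,vv),uu,vv
reg=(u>300)&(u<440)&(v>125)&(v<280)
H,S,V=h[...,0],h[...,1],h[...,2]
red=reg&((H<6)|(H>174))&(S>150)&(V>90)
w,uu,vv=W_(red);t=w[w[:,2]>85];print("red",len(t),t.mean(0),t.min(0),t.max(0))
c=t[:,:2].mean(0);_,s,vt=np.linalg.svd(t[:,:2]-c,full_matrices=False);pr=(t[:,:2]-c)@vt[0];print("axis",vt[0],pr.min(),pr.max())
blue=reg&(H>100)&(H<125)&(S>120)&(V>50)
w,uu,vv=W_(blue);b=w[(w[:,2]>8)&(w[:,2]<24)]
r=cv2.minAreaRect(b[:,:2].astype(np.float32));print("blue",len(b),r,cv2.boxPoints(r).tolist(),b[:,2].mean())
w,uu,vv=W_(reg)
k=(w[:,2]>108)&(w[:,2]<118)&(vv<205);r=cv2.minEnclosingCircle(w[k][:,:2].astype(np.float32));print("head",r,k.sum())
k=(w[:,2]>122);print("tab");[print(a.round(1),x,y,im[y,x]) for a,x,y in zip(w[k],uu[k],vv[k])]
for nm,m in(("green",(H>40)&(H<85)&(S>90)),("yellow",(H>18)&(H<35)&(S>120))):
    a,x,y=W_(reg&m);print(nm,len(a),a.mean(0) if len(a) else"",x.mean() if len(a) else 0,y.mean() if len(a) else 0)
cv2.imwrite("pics/topc.png",cv2.resize(im[125:280,300:450,::-1],None,fx=3.8,fy=3.8,interpolation=cv2.INTER_CUBIC))
E
```

```text
red 544 [ 456.3647245  -170.25571123  111.08985208] [ 411.67656196 -184.72136262  101.21715088] [502.02502472  23.43337511 949.89382142]
axis [-0.99497624 -0.10011137] -45.9281430912986 45.48651809478124
blue 2772 ((613.1981201171875, -94.98577880859375), (233.4341278076172, 129.55003356933594), 77.08516693115234) [[523.9751586914062, -194.27291870117188], [650.2479858398438, -223.2276611328125], [702.4210815429688, 4.301361083984375], [576.1482543945312, 33.256103515625]] 16.64886039388102
head ((578.4635009765625, -161.45851135253906), 44.90297317504883) 853
tab
[433.6  23.4 949.9] 372 126 [168 166 154]
[433.6  23.4 949.9] 364 127 [68 67 59]
[433.6  23.4 949.9] 370 127 [167 163 152]
[433.6  23.4 949.9] 318 128 [51 49 48]
[433.6  23.4 949.9] 420 128 [159 154 143]
[433.6  23.4 949.9] 434 128 [170 166 156]
[433.6  23.4 949.9] 420 132 [161 156 145]
[433.6  23.4 949.9] 315 136 [170 168 157]
[433.6  23.4 949.9] 309 139 [166 164 153]
[433.6  23.4 949.9] 390 139 [136 133 122]
[433.6  23.4 949.9] 376 142 [138 132 123]
[433.6  23.4 949.9] 421 142 [143 141 130]
[433.6  23.4 949.9] 438 144 [16
[... 9341 characters left out ...]
45 141 132]
[433.6  23.4 949.9] 356 256 [173 171 159]
[433.6  23.4 949.9] 419 256 [226  36  30]
[433.6  23.4 949.9] 439 256 [166 163 150]
[433.6  23.4 949.9] 304 257 [150 144 134]
[433.6  23.4 949.9] 350 262 [147 145 132]
[433.6  23.4 949.9] 369 262 [168 164 153]
[433.6  23.4 949.9] 389 263 [172 168 156]
[433.6  23.4 949.9] 346 264 [142 140 128]
[433.6  23.4 949.9] 365 264 [175 171 158]
[433.6  23.4 949.9] 359 269 [160 152 139]
[433.6  23.4 949.9] 422 274 [161 158 145]
[433.6  23.4 949.9] 306 279 [150 144 133]
[433.6  23.4 949.9] 370 279 [176 172 160]
green 10 [ 579.44554613 -186.12335126  117.39676403] 425.8 182.0
yellow 47 [ 585.1138551  -151.9483192   118.37006987] 407.9148936170213 179.0
```

View pics/topc.png

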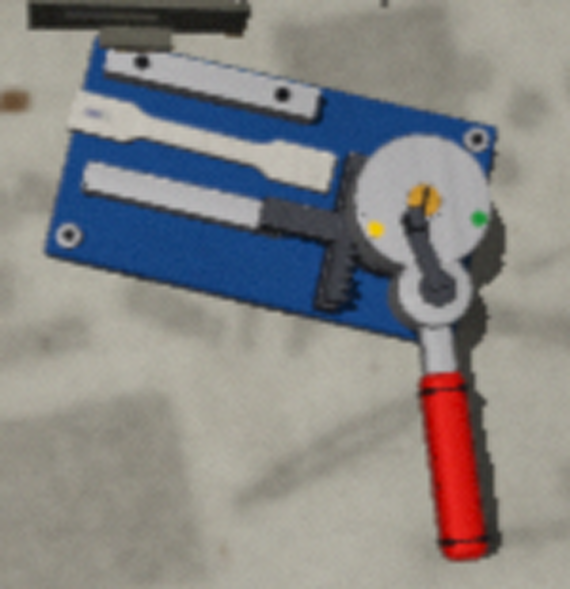

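The crop shows the lever at about (425,255), with its tab on the yellow dot's side. The green dot is at (478,218). The handle points down and slightly right.

| Measurement | Value |
|---|---|
| Clamp yaw | ≈ -0.225 |
| Spindle (mm) | ≈ (588, -159) |
| Grip centre (mm) | ≈ (457, -171), 131 mm from the axis (130 given) |
| Handle angle (rad) | ≈ -0.32 |
| Tab (mm) | ≈ (576, -150), z 138, which agrees with a lever angle of ≈ -0.28 |
| Tab on the green side (mm) | should be ≈ (578, -170) |

These agree with the given sizes, so I start the approach.

{"method": "drive_tool", "body": {"deltas": "0.17 -0.3 0 0;0.17 -0.3 0 0;0.17 -0.3 0 0;0.17 -0.3 0 0;0.17 -0.3 0 0;0.17 -0.3 0 0;0.17 -0.3 0 0;0.17 -0.3 0 0;0.17 -0.3 0 0;0.17 -0.3 0 0", "gripper": 1}}

```text
t: 0.93
eef_pos: [335.7, 301.2, 231.6]
tcp_rot: [-3.142, -0.0, 2.874]
ft_force: [0.6, 1.1, 0.3]
opening: 0.358
grip_force: 0.0
```

{"method": "drive_tool", "body": {"deltas": "0.17 -0.3 0 0;0.17 -0.3 0 0;0.17 -0.3 0 0;0.17 -0.3 0 0;0.17 -0.3 0 0;0.17 -0.3 0 0.023;0.17 -0.3 0 0.023;0.17 -0.3 0 0.023;0.17 -0.3 0 0.023;0.17 -0.3 0 0.023"}}

```text
t: 1.77
eef_pos: [505.8, 1.0, 231.5]
tcp_rot: [3.141, -0.0, -3.045]
ft_force: [0.5, 0.9, 0.3]
opening: 0.005
grip_force: 0.0
```

{"method": "drive_tool", "body": {"deltas": "0.17 -0.3 0 0;0.17 -0.3 0 0;0.17 -0.3 0 0;0.17 -0.2 0 0;0 0 -0.2 0;0 0 -0.1 0;0 0 0 0;0 0 0 0"}}

```text
t: 2.43
eef_pos: [572.8, -106.6, 201.2]
tcp_rot: [3.141, -0.002, -3.048]
ft_force: [0.7, 0.5, -0.1]
opening: 0.005
grip_force: 0.0
```

{"method": "drive_tool", "body": {"deltas": "0.04 0 -0.15 0;0 0 -0.15 0;0 0 -0.15 0;0 0 -0.12 0;0 0 0 0;0 -0.06 0 0;0 -0.06 0 0;0 0 0 0;0 0 0 0"}}

```text
t: 3.18
eef_pos: [577.6, -119.8, 145.6]
tcp_rot: [-3.141, 0.001, -3.049]
ft_force: [0.4, -0.2, 0.0]
opening: 0.0
grip_force: 0.0
```

```bash
python3 - <<'E'
from h import *
im,d,p=look("scene"); cv2.imwrite("pics/s1.png",cv2.resize(im[190:310,300:440,::-1],None,fx=4,fy=4,interpolation=cv2.INTER_CUBIC))
E
```

```text
(no output)
```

View pics/s1.png

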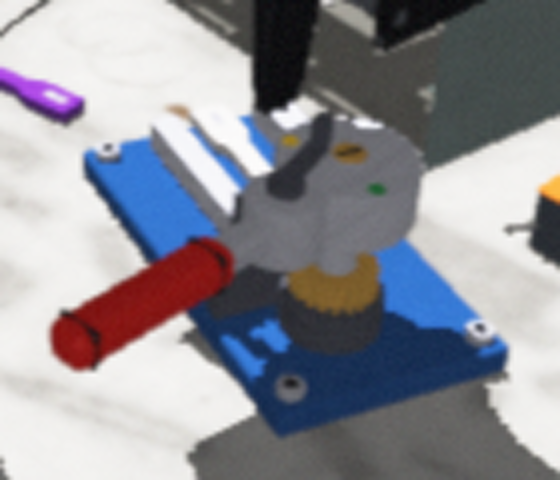

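The crop shows the closed black fingers at (285,60), just behind the tab at (318,130), with their tips clear of the head. Next I push towards -y.

{"method": "drive_tool", "body": {"deltas": "0 -0.04 0 0;0 -0.04 0 0;0 -0.04 0 0;0 -0.04 0 0;0 -0.02 0 0;0 -0.02 0 0;0 -0.02 0 0;0 0 0 0"}}

```text
t: 3.9
eef_pos: [577.6, -141.3, 144.8]
tcp_rot: [3.141, 0.001, -3.048]
ft_force: [1.9, 1.6, 1.5]
opening: 0.006
grip_force: 1.3
```

{"method": "drive_tool", "body": {"deltas": "0 -0.02 0 0;0 -0.02 0 0;0 -0.02 0 0;0 -0.02 0 0;0 0 0 0"}}

```text
t: 4.32
eef_pos: [577.9, -149.3, 145.1]
tcp_rot: [-3.141, 0.001, -3.048]
ft_force: [2.4, 2.5, 4.1]
opening: 0.002
grip_force: 2.2
```

{"method": "drive_tool", "body": {"deltas": "0 -0.015 0 0;0 -0.015 0 0;0 -0.01 0 0;0 0 0 0"}}

```text
t: 4.65
eef_pos: [577.7, -153.2, 145.0]
tcp_rot: [-3.141, 0.001, -3.048]
ft_force: [2.4, 3.8, 3.8]
opening: 0.004
grip_force: 2.6
```

```bash
python3 - <<'E'
from h import *
im,d,p=look("scene"); cv2.imwrite("pics/s2.png",cv2.resize(im[190:310,300:440,::-1],None,fx=4,fy=4,interpolation=cv2.INTER_CUBIC))
E
```

```text
(no output)
```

View pics/s2.png

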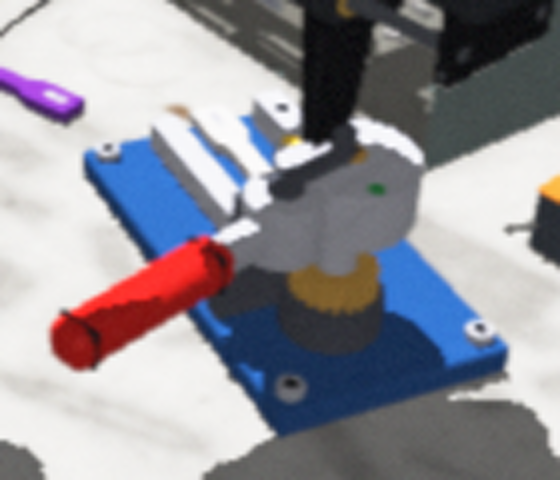

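The tab, now at (345,140), has crossed most of the way and the handle has not moved. I keep pushing in 1–2 mm steps until it meets the stop.

{"method": "drive_tool", "body": {"deltas": "0 -0.01 0 0;0 -0.01 0 0;0 0 0 0"}}

```text
t: 4.95
eef_pos: [577.6, -155.2, 144.9]
tcp_rot: [-3.141, 0.001, -3.048]
ft_force: [2.1, 3.7, 5.5]
opening: 0.005
grip_force: 3.0
```

{"method": "drive_tool", "body": {"deltas": "0 -0.01 0 0;0 -0.01 0 0;0 0 0 0"}}

```text
t: 5.2
eef_pos: [577.6, -157.2, 144.9]
tcp_rot: [-3.142, 0.001, -3.048]
ft_force: [2.8, 3.7, 5.6]
opening: 0.005
grip_force: 3.0
```

{"method": "drive_tool", "body": {"deltas": "0 -0.01 0 0;0 -0.01 0 0;0 0 0 0"}}

```text
t: 5.45
eef_pos: [577.5, -159.2, 144.8]
tcp_rot: [3.142, 0.0, -3.048]
ft_force: [2.4, 4.6, 6.2]
opening: 0.006
grip_force: 3.0
```

{"method": "drive_tool", "body": {"deltas": "0 -0.01 0 0;0 -0.01 0 0;0 0 0 0"}}

```text
t: 5.7
eef_pos: [577.5, -160.4, 144.8]
tcp_rot: [3.14, 0.0, -3.048]
ft_force: [3.6, 9.6, 6.3]
opening: 0.004
grip_force: 5.3
```

{"method": "drive_tool", "body": {"deltas": "0 -0.01 0 0;0 0 0 0;0 0 0 0"}}

```text
t: 5.95
eef_pos: [577.6, -161.0, 144.9]
tcp_rot: [3.14, 0.001, -3.048]
ft_force: [4.9, 10.6, 5.9]
opening: 0.007
grip_force: 6.0
```

{"method": "drive_tool", "body": {"deltas": "0 -0.01 0 0;0 0 0 0;0 0 0 0"}}

```text
t: 6.2
eef_pos: [577.9, -161.8, 144.9]
tcp_rot: [3.14, 0.001, -3.048]
ft_force: [6.1, 14.1, 5.0]
opening: 0.008
grip_force: 6.5
```

The force has risen to 14 N against the stop. I retreat, move over the grip with the fingers half open, and check.

{"method": "drive_tool", "body": {"deltas": "0 0.1 0 0;0 0.15 0 0;0 0.1 0.1 0;0 0 0.25 0;0 0 0.25 0;-0.3 -0.1 0.1 0;-0.3 -0.1 0 0;-0.3 -0.1 0 0;-0.3 -0.1 0 0;0 0 0 0", "gripper": 0.45}}

```text
t: 7.03
eef_pos: [453.1, -168.1, 215.2]
tcp_rot: [3.141, -0.002, -3.049]
ft_force: [0.7, 0.1, 1.5]
opening: 0.548
grip_force: 0.0
```

```bash
python3 - <<'E'
from h import *
z=np.load("top0.npz")
im,d,p=look("top"); cv2.imwrite("pics/t1.png",cv2.resize(im[125:285,330:450,::-1],None,fx=3.6,fy=3.6,interpolation=cv2.INTER_CUBIC))
v,u=np.mgrid[0:400,0:640];h=cv2.cvtColor(im,cv2.COLOR_RGB2HSV);H,S,V=h[...,0],h[...,1],h[...,2]
m=(u>395)&(u<428)&(v>165)&(v<200)&(im.max(2)<75)
vv,uu=np.nonzero(m);w=world(p,d,uu,vv);k=(w[:,2]>132)&(w[:,2]<150);print("tab top",k.sum(),w[k].mean(0),w[k].min(0),w[k].max(0))
m=(u>380)&(u<450)&(v>205)&(v<285)&((H<6)|(H>174))&(S>150)&(V>90)
vv,uu=np.nonzero(m);w=world(p,d,uu,vv);t=w[(w[:,2]>85)&(w[:,2]<125)][:,:2];print("red",len(t),t.mean(0),np.linalg.svd(t-t.mean(0),full_matrices=False)[2][0])
E
```

```text
tab top 11 [ 576.25332326 -169.44163984  136.67919744] [ 574.21651977 -174.28203935  134.49012756] [ 580.1285955  -165.9762945   140.13422207]
red 25 [ 500.94793329 -175.91113267] [-0.11029465  0.99389893]
```

View pics/t1.png

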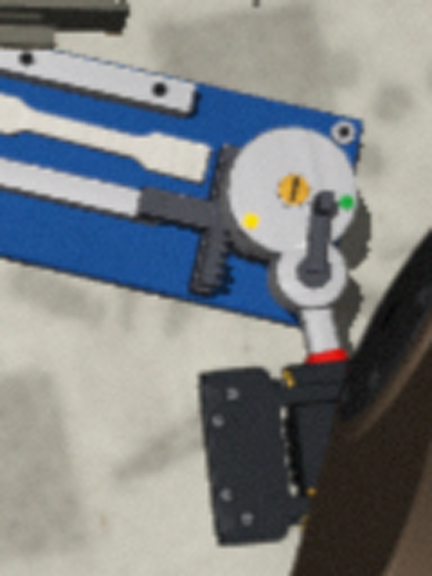

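The tab, at (324,203) in the crop, now lies by the green dot. Its measured position (576,-170) matches the full-over prediction. The push turned the handle a little counter-clockwise, to about -0.4 rad, with the grip at ≈ (460,-182). I straddle the grip.

{"method": "drive_tool", "body": {"deltas": "0.07 -0.14 0 0.026;0 0 -0.3 0;0 0 -0.25 0;0 0 -0.2 0;0 0 -0.15 0;0 0 -0.15 0;0 0 -0.1 0;0 0 0 0;0 0 0 0"}}

```text
t: 7.83
eef_pos: [464.7, -182.0, 99.7]
tcp_rot: [3.141, -0.001, -2.966]
ft_force: [0.5, -0.6, -0.3]
opening: 0.551
grip_force: 0.0
```

{"method": "drive_tool", "body": {"deltas": "0 0 0 0;0 0 0 0;0 0 0 0;0 0 0 0;-0.02 0.12 0 -0.03;0 0.11 0 -0.028;0 0.11 0 -0.028;0 0 0 0", "gripper": 0.7}}

```text
t: 8.5
eef_pos: [462.2, -147.1, 100.0]
tcp_rot: [3.141, -0.0, 3.043]
ft_force: [0.1, -0.9, -0.2]
opening: 0.303
grip_force: 0.0
```

{"method": "drive_tool", "body": {"deltas": "0.01 0.11 0 -0.028;0.02 0.11 0 -0.028;0.03 0.11 0 -0.028;0.04 0.1 0 -0.028;0.05 0.1 0 -0.028;0.06 0.09 0 -0.028;0 0 0 0"}}

```text
t: 9.08
eef_pos: [484.2, -85.8, 99.9]
tcp_rot: [3.141, 0.001, 2.519]
ft_force: [-1.0, 0.3, 0.4]
opening: 0.302
grip_force: 0.0
```

```bash
python3 - <<'E'
from h import *
im,d,p=look("scene"); cv2.imwrite("pics/s3.png",cv2.resize(im[170:310,280:440,::-1],None,fx=4,fy=4,interpolation=cv2.INTER_CUBIC))
E
```

```text
(no output)
```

View pics/s3.png

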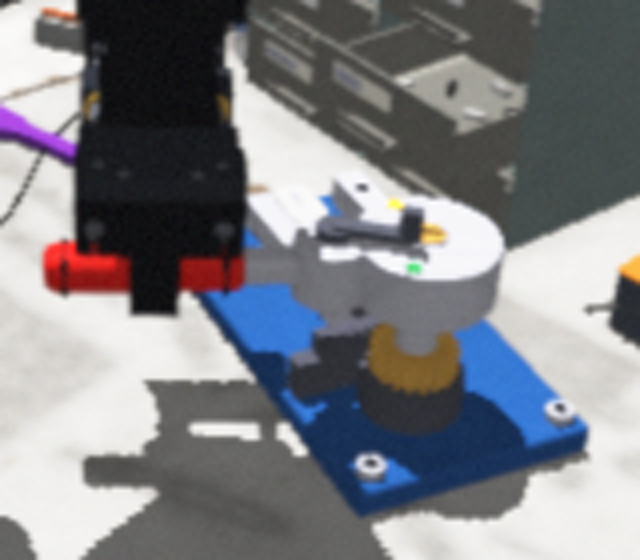

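The handle (red, at (145,270)) moves with the fingers, and the lever tab (412,225) stays on the green side. I finish the stroke.

{"method": "drive_tool", "body": {"deltas": "0.07 0.09 0 -0.028;0.07 0.08 0 -0.028;0.08 0.07 0 -0.026;0 0 0 0"}}

```text
t: 9.47
eef_pos: [505.9, -62.3, 99.7]
tcp_rot: [3.141, 0.0, 2.263]
ft_force: [-0.1, 0.2, -0.0]
opening: 0.297
grip_force: 0.0
```

{"method": "drive_tool", "body": {"deltas": "-0.08 -0.07 0 0.028;-0.07 -0.08 0 0.028;-0.07 -0.09 0 0.028;-0.06 -0.09 0 0.028;-0.05 -0.1 0 0.028;-0.04 -0.1 0 0.028;-0.03 -0.1 0 0.028;-0.02 -0.11 0 0.028;-0.01 -0.11 0 0.028;0 -0.11 0 0.028"}}

```text
t: 10.3
eef_pos: [461.3, -159.3, 99.7]
tcp_rot: [3.141, -0.001, -3.132]
ft_force: [0.2, 1.3, -0.2]
opening: 0.3
grip_force: 0.5
```

{"method": "drive_tool", "body": {"deltas": "0 -0.11 0 0.028;0.01 -0.11 0 0.028;0.02 -0.11 0 0.028;0.04 -0.1 0 0.028;0.03 -0.08 0 0.02;0 0 0 0"}}

```text
t: 10.8
eef_pos: [472.2, -211.1, 99.6]
tcp_rot: [-3.141, 0.0, -2.72]
ft_force: [-0.3, -0.6, -1.1]
opening: 0.299
grip_force: 0.0
```

{"method": "drive_tool", "body": {"deltas": "-0.04 0.1 0 -0.028;-0.03 0.1 0 -0.028;-0.02 0.11 0 -0.028;-0.01 0.11 0 -0.028;-0.01 0.11 0 -0.028;0 0 0 0"}}

```text
t: 11.3
eef_pos: [460.6, -155.1, 99.8]
tcp_rot: [3.141, -0.0, 3.114]
ft_force: [0.1, -0.1, -0.0]
opening: 0.3
grip_force: 0.0
```

{"method": "drive_tool", "body": {"deltas": "0 0.05 0 -0.014;0 0.06 0 -0.014;0 0.05 0 -0.014;0.01 0.06 0 -0.014;0 0 0 0"}}

```text
t: 11.72
eef_pos: [462.3, -134.3, 99.8]
tcp_rot: [-3.142, 0.001, 2.942]
ft_force: [0.0, -0.7, 0.3]
opening: 0.3
grip_force: 0.2
```

{"method": "drive_tool", "body": {"deltas": "0.01 0.05 0 -0.014;0.01 0.05 0 -0.014;0.01 0.05 0 -0.014;0 0 0 0"}}

```text
t: 12.05
eef_pos: [465.4, -119.4, 99.7]
tcp_rot: [3.142, 0.0, 2.81]
ft_force: [-0.3, -0.2, 0.0]
opening: 0.3
grip_force: 0.2
```

{"method": "drive_tool", "body": {"deltas": "0.02 0.05 0 -0.014;0.02 0.05 0 -0.014;0.02 0.05 0 -0.014;0 0 0 0"}}

```text
t: 12.38
eef_pos: [471.3, -104.3, 99.7]
tcp_rot: [3.142, -0.0, 2.678]
ft_force: [0.0, 0.3, 0.6]
opening: 0.298
grip_force: 0.2
```

{"method": "drive_tool", "body": {"deltas": "0.02 0.05 0 -0.014;0.02 0.05 0 -0.014;0.03 0.05 0 -0.014;0 0 0 0"}}

```text
t: 12.72
eef_pos: [478.5, -89.4, 99.7]
tcp_rot: [3.141, -0.0, 2.547]
ft_force: [-0.5, -0.6, -0.5]
opening: 0.304
grip_force: 0.2
```

{"method": "drive_tool", "body": {"deltas": "0.03 0.05 0 -0.014;0.03 0.05 0 -0.014;0.03 0.04 0 -0.014;0 0 0 0"}}

```text
t: 13.05
eef_pos: [487.4, -75.4, 99.6]
tcp_rot: [3.141, -0.0, 2.415]
ft_force: [0.0, -0.4, 0.3]
opening: 0.301
grip_force: 0.2
```

{"method": "drive_tool", "body": {"deltas": "0.03 0.04 0 -0.012;0.04 0.04 0 -0.012;0.04 0.04 0 -0.012;0.04 0.03 0 -0.012;0 0 0 0"}}

```text
t: 13.47
eef_pos: [500.9, -60.7, 99.4]
tcp_rot: [-3.139, -0.003, 2.265]
ft_force: [-7.1, -5.8, 5.2]
opening: 0.298
grip_force: 4.7
```

```bash
python3 - <<'E'
from h import *
im,d,p=look("top"); cv2.imwrite("pics/t2.png",cv2.resize(im[125:285,310:450,::-1],None,fx=3.7,fy=3.7,interpolation=cv2.INTER_CUBIC))
E
```

```text
(no output)
```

View pics/t2.png

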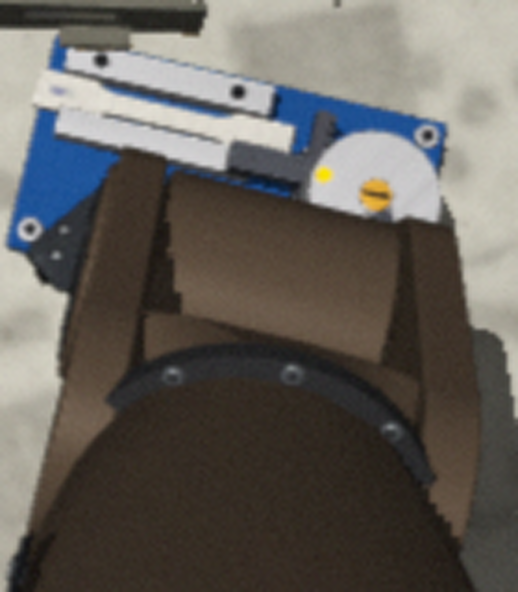

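The moving jaw has reached the specimen. It now lies close to the fixed jaw, near (180,115) in the crop. I measure the remaining gap by depth in the clamp frame, at the first and at the present state.

```bash
cat > jaw.py <<'E'
from h import *
def prof(im,d,p):
    v,u=np.mgrid[125:215,300:430];w=world(p,d,u.ravel(),v.ravel())
    a=-0.2254;X=np.array([np.cos(a),np.sin(a)]);Y=np.array([-X[1],X[0]])
    q=w[:,:2]-[588.4,-158.6];x,y=q@X,q@Y;g=im[125:215,300:430].reshape(-1,3).max(1)
    k=(y>85)&(y<150)&(x>-40)&(x<80)&(w[:,2]<60)&(w[:,2]>0)
    for b in range(-30,76,3):
        s=k&(abs(x-b)<1.5)
        if s.sum()>3:print(b,round(float(np.median(w[s,2])),1),int(np.median(g[s])),s.sum(),end=" | ")
    print()
E
python3 - <<'E'
from jaw import *
z=np.load("top0.npz");prof(z["im"],z["d"],z)
prof(*look("top"))
E
```

```text
-30 16.7 125 44 | -27 16.1 126 45 | -24 16.6 126 37 | -21 16.3 127 47 | -18 19.0 110 82 | -15 35.5 162 56 | -12 36.5 181 47 | -9 36.4 179 43 | -6 36.7 176 44 | -3 36.6 172 41 | 0 34.6 149 8 | 3 16.9 134 20 | 6 16.3 128 41 | 9 16.5 128 40 | 12 16.6 128 45 | 15 16.4 128 40 | 18 16.9 126 40 | 21 21.2 114 72 | 24 25.1 188 41 | 27 25.0 192 43 | 30 24.9 190 42 | 33 25.1 168 22 | 36 17.1 138 31 | 39 16.0 128 38 | 42 16.1 126 44 | 45 15.8 127 39 | 48 16.9 125 46 | 51 28.2 80 116 | 54 37.3 172 37 | 57 36.8 174 41 | 60 36.7 173 45 | 63 36.8 172 43 | 66 36.3 170 43 | 69 35.8 153 13 | 75 16.1 135 10 | 
-12 17.0 150 4 | -9 16.1 151 5 | -6 16.2 154 8 | -3 17.5 154 6 | 0 17.4 153 10 | 3 16.2 152 7 | 6 16.1 153 9 | 9 16.9 152 12 | 12 24.2 89 45 | 15 35.9 183 50 | 18 36.5 208 42 | 21 36.4 207 43 | 24 36.6 204 45 | 27 36.6 199 38 | 30 35.5 166 8 | 33 21.8 134 40 | 36 24.5 212 41 | 39 25.0 222 47 | 42 24.7 220 39 | 45 25.0 209 34 | 48 17.5 169 16 | 51 26.0 101 116 | 54 36.5 201 40 | 57 36.6 205 43 | 60 36.4 203 42 | 63 36.7 203 45 | 66 36.1 200 41 | 69 36.1 182 13 | 75 14.4 160 10 |
```

The jaw has travelled about 29.5–30 mm and the specimen lies against the fixed jaw. The handle is also near its own stop, so I check with one more short stroke.

{"method": "drive_tool", "body": {"deltas": "-0.08 -0.08 0 0.028;-0.07 -0.08 0 0.028;-0.07 -0.09 0 0.028;-0.06 -0.09 0 0.028;-0.05 -0.1 0 0.028;-0.04 -0.1 0 0.028;-0.03 -0.1 0 0.028;-0.02 -0.11 0 0.028;-0.01 -0.11 0 0.028;0 0 0 0"}}

```text
t: 14.4
eef_pos: [458.9, -147.8, 99.6]
tcp_rot: [3.141, -0.0, 3.06]
ft_force: [-0.4, -0.2, -0.0]
opening: 0.3
grip_force: 0.0
```

{"method": "drive_tool", "body": {"deltas": "0 0.05 0 -0.014;0.01 0.05 0 -0.014;0.01 0.05 0 -0.014;0 0 0 0"}}

```text
t: 14.73
eef_pos: [461.1, -130.5, 99.6]
tcp_rot: [3.141, -0.001, 2.919]
ft_force: [0.2, -0.0, 0.7]
opening: 0.298
grip_force: 0.0
```

{"method": "drive_tool", "body": {"deltas": "0.01 0.05 0 -0.014;0.01 0.05 0 -0.014;0 0 0 0"}}

```text
t: 14.98
eef_pos: [463.3, -120.8, 99.7]
tcp_rot: [3.141, -0.0, 2.833]
ft_force: [-0.2, -1.0, -0.5]
opening: 0.3
grip_force: 0.0
```

{"method": "drive_tool", "body": {"deltas": "0.02 0.05 0 -0.014;0.02 0.05 0 -0.014;0 0 0 0"}}

```text
t: 15.23
eef_pos: [466.7, -111.4, 99.6]
tcp_rot: [-3.141, -0.001, 2.746]
ft_force: [-5.1, -6.1, 1.9]
opening: 0.302
grip_force: 3.8
```

{"method": "drive_tool", "body": {"deltas": "0.01 0.03 0 0;0 0 0 0;0 0 0 0"}}

```text
t: 15.48
eef_pos: [467.4, -108.9, 99.6]
tcp_rot: [-3.141, -0.002, 2.749]
ft_force: [-6.1, -8.5, 2.7]
opening: 0.305
grip_force: 4.9
```

{"method": "drive_tool", "body": {"deltas": "0.01 0.03 0 0;0 0 0 0;0 0 0 0"}}

```text
t: 15.73
eef_pos: [468.2, -106.2, 99.6]
tcp_rot: [-3.14, -0.002, 2.749]
ft_force: [-7.1, -10.1, 3.2]
opening: 0.3
grip_force: 6.6
```

{"method": "drive_tool", "body": {"deltas": "0.02 0.05 0 0;0 0 0 0;0 0 0 0"}}

```text
t: 15.98
eef_pos: [469.7, -101.6, 99.6]
tcp_rot: [-3.139, -0.003, 2.748]
ft_force: [-12.0, -17.2, 4.3]
opening: 0.3
grip_force: 10.2
```

{"method": "drive_tool", "body": {"deltas": "0.02 0.04 0 -0.014;0 0 0 0;0 0 0 0"}}

```text
t: 16.23
eef_pos: [471.6, -98.0, 99.6]
tcp_rot: [-3.139, -0.002, 2.704]
ft_force: [-13.8, -21.2, 4.6]
opening: 0.301
grip_force: 12.5
```

```bash
python3 - <<'E'
from jaw import *
prof(*look("top"))
im,d,p=look("scene"); cv2.imwrite("pics/s4.png",cv2.resize(im[170:310,280:440,::-1],None,fx=4,fy=4,interpolation=cv2.INTER_CUBIC))
E
```

```text
-30 16.5 147 42 | -27 16.7 148 44 | -24 17.0 149 38 | -21 16.0 150 50 | -18 16.9 150 37 | -15 16.2 150 42 | -12 17.0 151 43 | -9 16.6 150 40 | -6 16.8 151 41 | -3 16.7 150 45 | 0 16.5 151 36 | 3 16.1 151 44 | 6 15.9 150 40 | 9 16.3 151 43 | 12 20.2 108 91 | 15 35.8 187 56 | 18 36.7 206 43 | 21 36.7 204 45 | 24 36.7 201 40 | 27 36.7 196 45 | 30 35.3 172 6 | 33 21.2 129 35 | 36 25.3 208 49 | 39 25.3 218 39 | 42 25.6 218 44 | 45 24.8 205 34 | 48 17.7 166 18 | 51 26.9 98 114 | 54 36.6 198 42 | 57 36.6 201 43 | 60 36.6 200 44 | 63 36.6 200 44 | 66 36.6 197 38 | 69 35.4 179 14 | 75 14.9 159 10 |
```

View pics/s4.png

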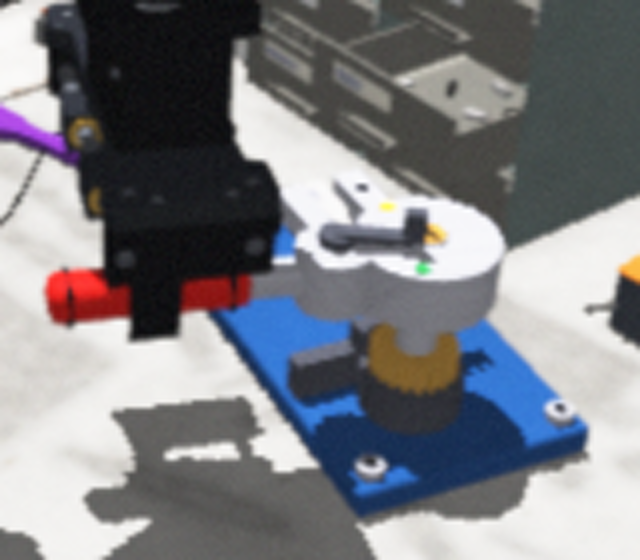

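The jaw stays at 30 mm with 25 N on the grip at a handle angle of about 0.2 rad, well short of the handle's stop, so the jaw is closed. The tab (415,225) is on the green side. I relax, open and leave.

{"method": "drive_tool", "body": {"deltas": "-0.02 -0.05 0 0;-0.02 -0.05 0 0;-0.02 -0.04 0 0.014;0 0 0 0"}}

```text
t: 16.67
eef_pos: [466.7, -111.4, 99.6]
tcp_rot: [-3.141, -0.001, 2.75]
ft_force: [-3.9, -6.6, 0.4]
opening: 0.297
grip_force: 3.7
```

{"method": "drive_tool", "body": {"deltas": "0 0 0 0;0 0 0 0;0 0 0 0;0 0 0.1 0;0 0 0.2 0;0 0 0.3 0;0 0 0.3 0;0 0 0.3 0;0 0 0 0", "gripper": 0.4}}

```text
t: 17.42
eef_pos: [468.8, -110.5, 224.4]
tcp_rot: [3.141, 0.007, 2.747]
ft_force: [1.0, -0.3, -0.0]
opening: 0.6
grip_force: 0.0
```

{"method": "drive_tool", "body": {"deltas": "0 0.3 0 0;0 0.3 0 0;0 0.3 0 0;0 0.3 0 0;0 0.3 0 0;0 0.3 0 0;0 0.3 0 0;0 0.3 0 0;0 0 0 0;0 0 0 0"}}

```text
t: 18.25
eef_pos: [466.8, 130.9, 219.0]
tcp_rot: [-3.141, -0.001, 2.749]
ft_force: [0.6, -0.5, 1.3]
opening: 0.598
grip_force: 0.0
```

```bash
python3 - <<'E'
from jaw import *
im,d,p=look("top");prof(im,d,p)
cv2.imwrite("pics/t3.png",cv2.resize(im[125:285,310:450,::-1],None,fx=3.7,fy=3.7,interpolation=cv2.INTER_CUBIC))
E
```

```text
-30 16.4 157 43 | -27 16.2 159 41 | -24 16.5 158 42 | -21 16.9 159 44 | -18 16.4 160 39 | -15 16.2 160 42 | -12 17.1 160 44 | -9 16.4 161 41 | -6 17.0 160 40 | -3 16.6 160 45 | 0 16.5 161 42 | 3 16.9 161 41 | 6 16.8 161 45 | 9 16.6 161 37 | 12 21.8 115 100 | 15 36.0 206 48 | 18 36.4 217 42 | 21 36.8 214 47 | 24 36.4 212 40 | 27 36.0 206 41 | 30 35.0 161 5 | 33 21.9 141 42 | 36 25.3 220 42 | 39 24.7 228 43 | 42 25.2 228 42 | 45 25.4 218 31 | 48 17.4 180 17 | 51 26.8 106 118 | 54 36.7 210 44 | 57 36.8 212 39 | 60 36.5 211 46 | 63 37.1 210 42 | 66 37.3 208 39 | 69 36.0 193 15 | 75 15.8 170 10 |
```

View pics/t3.png

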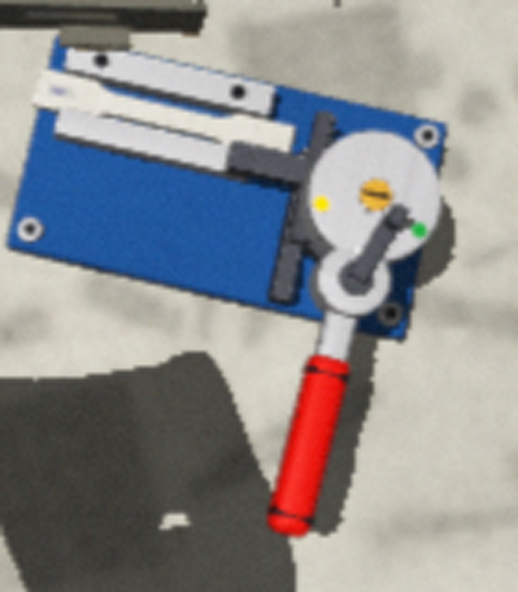

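The jaw is closed on the specimen (180,115), which lies against the fixed jaw. The lever tab (400,213) is by the green dot at its full angle, and the arm is clear.

```bash
python3 -c "
from cell import env
print(env.job_done())"
```

```text
the job is handed in; nothing more can be done
None
```

The job is handed in: I pushed the lever fully to the green side first, then closed the jaw by the ratchet alone until it held the specimen against the fixed jaw, and left the arm clear at about 18 s.

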